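# Spring the hidden latch of a locked pearl case

### The arm

A 6-joint arm with a two-finger parallel gripper is mounted at the origin on the work surface. World frame = base frame: x ahead of the robot, y to its left, z up, the work surface at z = 0. Lengths are in m, angles in rad, forces in N, time in s.
With the tool pointing down it reaches from about 0.325 to 0.9 m from the base axis. Payload 6.1 kg.
Tool frame: the origin (TCP) lies where the fingers leave the gripper's body, on its centre line; the fingertips stand 73 mm ahead of it and the grasp point (between the pads) lies 54 mm ahead of it (manip.grip_point_offset is the z of the grasp point in the tool frame, in m); z points along the fingers, y is the line along which they close (so a half turn about z gives the same grasp; the last joint's range is limited). The gripper opens to 85 mm and grips with 20 to 120 N. Pads are 22 mm wide; open, the fingers measure 114 mm over their backs; the gripper's body (76 mm by 85 mm) begins 54 mm behind the grasp point. The pads swing forward as they close: fully open they stand 13 mm farther back than shut.
Start: joints at [1.038, 0.22, 1.526, -0, 1.395, -0.126], TCP at [0.247, 0.574, 0.304] pointing down, gripper open.
Joint ranges: [-2.98, 2.98], [-0.91, 2.08], [0.09, 2.57], [-1.24, 4.39], [0.2, 2.65], [-2.68, 2.68]. Speed limits (rad/s): [2.57, 2.57, 3.01, 3.14, 3.14, 3.14].

### API

Orientations are given as [roll, pitch, yaw] about the fixed x, y, z axes, in that order (R = Rz(yaw) Ry(pitch) Rx(roll)).
In Python, from station import manip gives the robot as it stands.
- The arm moves only by the shell command python3 -m inch 'ROWS'. ROWS is JSON, one flat list of numbers, 5 for each row, row after row: the opening, from 0 (shut) to 1 (fully open), then the shift along the tool's x, y, z in m, then the turn about the tool's z in degrees. A call has 1 to 10 rows; each row is the pose to reach, as a shift and turn from the pose commanded when the call began, along the tool's axes at that moment; what a row does not reach only later rows make up. A row lasts 1/8 s, in which the tool goes at most 62.5 mm and 10.7 degrees, less where a joint would pass 70% of its speed; a pose out of reach is approached as far as the arm can. A call with a gripper value outside its range is refused whole. The fingers move at their own pace and stop on an object; the grip force is fixed at half the most. Time passes only in rows, so rows that repeat a pose let the fingers close. It gives the time, the measured TCP pose, the force, the opening and the grip force at its end, in the units of the state.
- manip.get_obs(): the state, without advancing time (a new reading comes with each control period).
- manip.capture(name): name is "side" or "top" or "wrist"; returns a dict with "img" (384x512x3 uint8, blue, green, red), "fx", "fy", "cx", "cy" (pixels), "origin" and "rotation" of the camera in the world. Camera axes: x right, y down, z forward; pixel columns grow to the right and rows downward; lengths in m; the calibration is good to about 2 mm. A picture is of the moment at which its call begins. There is no depth.
- manip.close_job(): hands the job in; it is judged then, once.
Trained networks look in the newest picture that a camera, given by its name, has taken for a name from the list of things; names that differ only in an ending like _2 or _b are one class to them, and where a whole thing is asked for, a point or a joint stands for the part that bears it (a point fixed in the world has none). Each returns a list of dicts, best first, with "conf" (0 to 1); they miss things now and then, are a little off and sometimes report something else, mostly with a low value. They report only what shows in the picture. A call takes as long as a camera call. They do not tell look-alikes from the thing itself.
- manip.look_for(thing, camera): "pixel" ([column, row] in pixels, amid what is visible of it).
The state is a dict: "t": time; "joint_pos": joint angles; "qvel": joint speeds; "tau": joint torques, N m; "position": TCP position; "tcp_rot": TCP orientation; "contact_force": force on the tool from outside, world axes, zero at the start; "torque": the same for the moment, N m; "gripper_width": finger opening in m; "grasp_force": force on a finger pad.
Only numpy, scipy, OpenCV 4.12 (cv2) and the standard library are available. Lean on these libraries where they do the work, as an engineer would, in place of code of your own. Each camera call takes 0.05 s, during which the arm holds its last target. There are 200 camera calls.

### The job

Open the locked blue pearl case: take the red-handled release rod from its stand, push it down through the narrow slot in the case's deck and feel along the slot for the one place where the hidden latch tab gives way, press it there so that the clear lid springs open, then put the rod back in its stand, standing upright and fully home. Leave the pearl dish, the eraser and the loupe where they are.

Things in the scene. Friction and masses are not known exactly. Their poses are not given: they have to be found in the camera images.
- case: Blue locked case, fixed to the table, 170 (x) by 220 (y) by 80 mm high. Origin: centre of its underside; z up. Front strip (own x -85 to -20 mm): fixed deck 4 mm thick, top at 80 mm. Behind it the clear lid over golden pearls, hinged along the far edge (own x = +83 mm). The latch is hidden under the deck
- tab_line (a point): Middle of a line along the case's y, 24 mm straight below slot. A hard, unyielding black ledge lies at this depth under the slot, but for a 24 mm wide notch with its middle up to 26 mm either side of this point (differs each time). In the notch, flush with the ledge, is the hidden tab, 16 mm wide: yields from 2 N, frees the lid after 6 mm (5 N), stops at 10 mm, springs back
- slot (a point): Middle of the slot's mouth, on the deck's top, at (-55, 0, 80) mm in the case's frame. The slot is 76 mm long along the case's y and 11 mm wide along its x, framed by a thin pale metal line. Axes as the case's
- lid (a joint): Angle of the lid in rad: 0 shut and latched; once unlatched its spring swings it up by itself to about 0.75 and holds it there
- rod: Release rod, 90 g, standing upright in its stand, handle up. Origin: centre of the underside of its collar; z up along the rod. Steel shaft 8 mm in diameter reaching 60 mm below the origin; collar 26 mm in diameter from 0 to 4 mm; above it a red block handle 26 mm along own x, 16 mm along own y (grip it across these flats), from 4 to 56 mm above the origin
- rod_tip (a point): Lower end of the rod's shaft, at (0, 0, -60) mm in the rod's frame
- holder: The rod's stand: fixed grey block 64 by 64 by 68 mm, with an upright hole 12 mm in diameter through it. Origin: centre of its underside
- holder_hole (a point): Middle of the hole's mouth on the stand's top, 68 mm above the table. The rod is home when its collar rests on the top, its origin at this point
- dish: Small white dish of golden pearls, 92 mm across the rim, 30 mm high; origin under its centre. A bystander; it and the stand may change sides
- eraser: Eraser in a blue sleeve 45 by 22 by 12 mm, origin under its centre. A bystander
- loupe: Black folding loupe 32 mm across, 22 mm high, with a short steel tang; origin under the round part. A bystander
There are look-alikes about, which are no part of the job. What is meant by the holder is not orange, and is the smaller of those in its own colour. Of the things that look like the rod, the smallest one is meant.

How it is judged:
On the way:
1. the lid springs up while the rod's shaft is down through the slot (value of joint lid above 0.05 rad and z of rod_tip in the frame of slot below -0.01 m and x of rod_tip in the frame of slot between -0.02 and 0.02 m and y of rod_tip in the frame of slot between -0.045 and 0.045 m).
At the end, for the whole second after the job is handed in: The lid stands open by more than 0.5 rad, and the rod stands at rest in its stand, handle up, within 0.1 rad of upright, its origin within 6 mm sideways of the hole's middle and less than 4 mm above the stand's top (value of joint lid above 0.5 rad and horizontal distance between rod and holder_hole below 0.006 m and z of rod in the frame of holder_hole below 0.004 m and angle between rod's own z axis and vertical below 0.1 rad and linear speed of rod below 0.02 m/s and angular speed of rod below 0.2 rad/s); the robot touches nothing.
It fails at once if the pearl dish, the eraser or the loupe is moved more than 30 mm (distance of any of dish, eraser, loupe from where it was at the start of the episode above 0.03 m).
It also fails if it takes over 64 s, if anything falls off the work surface, if the arm or the gripper's body presses on something with over 40 N, if the wrist force passes 120 N, or if a joint passes its speed limit or range.

## Working session

There is one attempt and no reset: what is moved stays moved. The work goes in short steps, Python scripts to look and compute and a shell command to move; the robot and the scene stay as the last step left them, time stands still between calls to the robot, and variables do not carry over. Pictures are saved under pics/ and viewed, at most 10 in all, crops included, and the job is handed in when it is done.

```bash
mkdir -p pics; ls; cat > h.py <<'E'
import numpy as np, cv2
from station import manip
from scipy.spatial.transform import Rotation as R
def ray(c,px):
    d=np.array([(px[0]-c['cx'])/c['fx'],(px[1]-c['cy'])/c['fy'],1.])
    return np.array(c['origin']),np.array(c['rotation']).reshape(3,3)@d
def at_z(c,px,z):
    o,d=ray(c,px); return o+d*(z-o[2])/d[2]
def proj(c,p):
    q=np.array(c['rotation']).reshape(3,3).T@(np.array(p)-np.array(c['origin']))
    return q[0]/q[2]*c['fx']+c['cx'],q[1]/q[2]*c['fy']+c['cy']
def tri(rs):
    A=0;b=0
    for o,d in rs:
        d=d/np.linalg.norm(d);P=np.eye(3)-np.outer(d,d);A=A+P;b=b+P@o
    return np.linalg.solve(A,b)
E
python3 - <<'E'
from h import *
np.set_printoptions(precision=3,suppress=True)
ims=[]
for n in ['top','side']:
    c=manip.capture(n); cv2.imwrite(f'pics/{n}0.png',c['img'])
    print(n,c['origin'],c['fx'])
    for t in ['rod','holder','case','dish','slot','eraser','loupe']:
        print(t,[(np.round(r['pixel']).tolist(),round(r['conf'],2),at_z(c,r['pixel'],{'rod':.11,'holder':.05,'slot':.08,'case':.08}.get(t,0.02)).round(3).tolist()) for r in manip.look_for(t,n)[:4]])
o=manip.get_obs();print(o['t'],o['position'],o['tcp_rot'])
E
```

```text
pics
top [ 0.353 -0.007  1.075] 367.2393483597858Traceback (most recent call last):
  File "<stdin>", line 8, in <module>
  File "h.py", line 8, in at_z
    o,d=ray(c,px); return o+d*(z-o[2])/d[2]
        ~~~^^^^^^
  File "h.py", line 6, in ray
    return np.array(c['origin']),np.array(c['rotation']).reshape(3,3)@d
                                 ~~~~~~~~~~~~~~~~~~~~~~~~~~~~~~~^^^^^
ValueError: cannot reshape array of size 3 into shape (3,3)
```

View pics/top0.png

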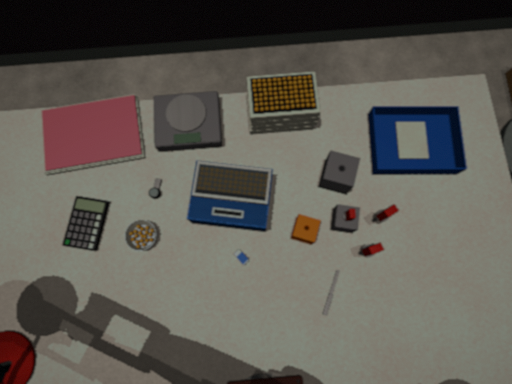

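The top view shows the case at about (231,195) and the small grey stand at (346,217) with a rod in it. Two more red rods are at (386,213) and (372,250), the large grey stand is at (340,171) and the orange one at (306,229).

```bash
sed -i "s/np.array(c\['rotation'\]).reshape(3,3)/R.from_euler('xyz',c['rotation']).as_matrix()/" h.py
python3 - <<'E'
from h import *
np.set_printoptions(precision=3,suppress=True)
for n in ['top','side']:
    c=manip.capture(n); cv2.imwrite(f'pics/{n}1.png',cv2.resize(c['img'],(800,600),interpolation=2) if n=='side' else c['img'])
    print(n,c['origin'],c['rotation'],c['fx'])
    for t in ['rod','holder','case','dish','slot','eraser','loupe']:
        print(t,[(np.round(r['pixel']).tolist(),round(r['conf'],2),at_z(c,r['pixel'],{'rod':.11,'holder':.05,'slot':.08,'case':.08}.get(t,0.02)).round(3).tolist()) for r in manip.look_for(t,n)[:4]])
o=manip.get_obs();print(o['t'],o['position'],o['tcp_rot'])
E
```

```text
top [ 0.353 -0.007  1.075] [-2.915  0.    -1.655] 367.2393483597858
rod [([386.0, 212.0], 0.69, [0.508, -0.36, 0.11]), ([373.0, 247.0], 0.69, [0.417, -0.311, 0.11]), ([346.0, 217.0], 0.66, [0.504, -0.253, 0.11]), ([341.0, 222.0], 0.64, [0.492, -0.237, 0.11])]
holder [([339.0, 174.0], 0.77, [0.639, -0.264, 0.05]), ([306.0, 229.0], 0.61, [0.487, -0.151, 0.05])]
case [([227.0, 198.0], 0.88, [0.587, 0.063, 0.08])]
dish [([138.0, 235.0], 0.68, [0.514, 0.33, 0.02])]
slot [([231.0, 197.0], 0.71, [0.59, 0.051, 0.08])]
eraser [([241.0, 257.0], 0.66, [0.428, 0.037, 0.02])]
loupe [([160.0, 189.0], 0.73, [0.646, 0.263, 0.02])]
side [ 0.295 -0.834  0.665] [-2.171  0.013 -0.348] 432.3454598367281
rod [([214.0, 287.0], 0.91, [0.411, -0.312, 0.11]), ([273.0, 293.0], 0.86, [0.503, -0.361, 0.11]), ([257.0, 262.0], 0.79, [0.504, -0.279, 0.11])]
holder [([250.0, 288.0], 0.97, [0.489, -0.283, 0.05]), ([231.0, 245.0], 0.84, [0.493, -0.15, 0.05]), ([321.0, 262.0], 0.65, [0.648, -0.267, 0.05])]
case [([248.0, 196.0], 0.75, [0.577, -0.026, 0.08])]
dish [([193.0, 156.0], 0.61, [0.523, 0.318, 0.02])]
slot [([250.0, 191.0], 0.65, [0.589, -0.011, 0.08])]
eraser [([182.0, 216.0], 0.42, [0.422, 0.03, 0.02])]
loupe [([235.0, 154.0], 0.39, [0.644, 0.282, 0.02])]
0.9 [0.247 0.574 0.304] [-3.142  0.     2.735]
```

View pics/side1.png

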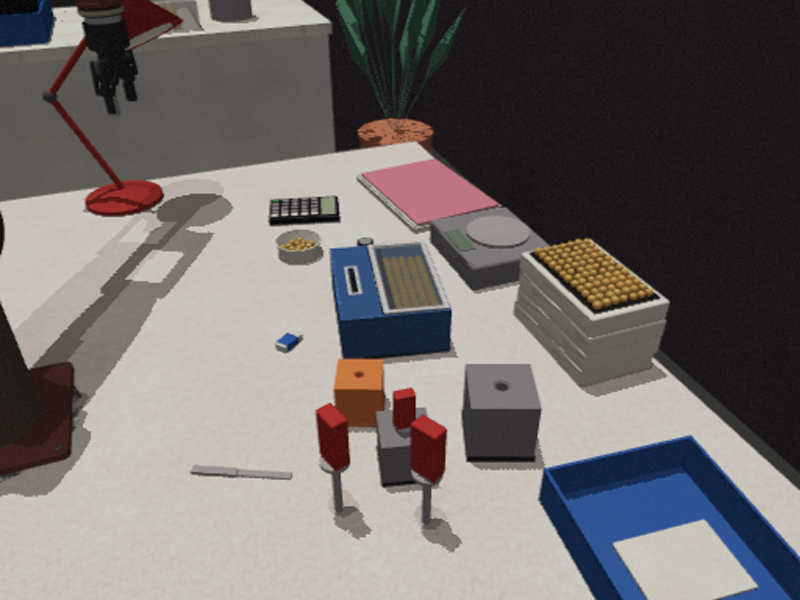

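The side view shows the look-alike rods free-standing and larger, at (333,440) and (428,450) in the 800 px picture. The smallest rod is in the small grey stand at (403,410). Next I go above it.

```bash
cat >> h.py <<'E'
def shift(target,yaw=None):
    o=manip.get_obs(); r=R.from_euler('xyz',o['tcp_rot'])
    s=r.inv().apply(np.array(target)-o['position'])*1000
    print('shift mm',s.round(1),'rot',np.array(o['tcp_rot']).round(4),'t',o['t'])
    if yaw is not None:
        d=(np.degrees(-(yaw-o['tcp_rot'][2]))+90)%180-90; print('turn deg (tool z, +-180):',d.round(1))
E
python3 - <<'E'
from h import *
manip_t=[]
rs=[]
import pickle
c1=manip.capture('top');c2=manip.capture('side')
p=tri([ray(c1,[346,217]),ray(c2,[257,262])]);print(p)
for a,b in (([386,212],[273,293]),([373,247],[214,287])): print(tri([ray(c1,a),ray(c2,b)]))
shift([p[0]-.06,p[1],.32])
print(manip.get_obs()['joint_pos'])
E
```

```text
[ 0.50920397 -0.25850637  0.08892938]
[ 0.50519232 -0.36043115  0.10975126]
[ 0.41513341 -0.31163026  0.10981576]
shift mm [-514.8 -684.7  -16.1] rot [-3.1416 -0.      2.7348] t 1.0
[ 1.03789566e+00  2.20380763e-01  1.52652411e+00  1.44433165e-05
  1.39469729e+00 -1.26094512e-01]
```

```bash
python3 -m inch '[0.5,-37,-49,0,0]' 2>&1 | head -5; python3 -m inch '[0.5,-0.036,-0.049,-0.01,0,0.5,-0.072,-0.098,-0.016,0,0.5,-0.11,-0.147,-0.016,0,0.5,-0.146,-0.196,-0.016,0,0.5,-0.184,-0.245,-0.016,0,0.5,-0.22,-0.294,-0.016,0,0.5,-0.257,-0.342,-0.016,0,0.5,-0.294,-0.392,-0.016,0,0.5,-0.331,-0.44,-0.016,0,0.5,-0.368,-0.49,-0.016,0]'
```

```text
t: 1.12
position: [0.2617, 0.5145, 0.3026]
tcp_rot: [-3.141, -0.001, 2.738]
contact_force: [0.9, -0.5, 0.5]
gripper_width: 0.07
t: 2.38
position: [0.4064, -0.0845, 0.3205]
tcp_rot: [3.141, 0.002, 2.734]
contact_force: [-0.4, 1.5, -0.4]
gripper_width: 0.0424
grasp_force: 0.0
```

That first row used mm by mistake; the step cap limited it to 62 mm, with no harm done. I carry on in metres.

```bash
python3 - <<'E'
from h import *
shift([.44,-.2585,.32])
E
```

```text
shift mm [ -99.8 -146.5    0.6] rot [3.1413e+00 1.8000e-03 2.7344e+00] t 2.375
```

```bash
python3 -m inch '[0.5,-0.034,-0.05,0,0,0.5,-0.067,-0.1,0,0,0.5,-0.1,-0.146,0,0,0.5,-0.1,-0.146,0,0,0.5,-0.1,-0.146,0,0]'; python3 - <<'E'
from h import *
c=manip.capture('wrist'); cv2.imwrite('pics/w1.png',c['img'])
print(c['origin'],c['rotation'],c['fx'],manip.get_obs()['joint_pos'])
for t in ['rod','holder']:
    print(t,[(np.round(r['pixel']).tolist(),round(r['conf'],2),at_z(c,r['pixel'],{'rod':.1,'holder':.05}[t]).round(3).tolist()) for r in manip.look_for(t,'wrist')[:4]])
E
```

```text
t: 3.0
position: [0.4401, -0.2558, 0.3196]
tcp_rot: [3.141, -0.001, 2.734]
contact_force: [-0.2, 0.3, 0.8]
gripper_width: 0.0429
grasp_force: 0.0
[ 0.36405971 -0.22430123  0.39075894] [ 2.81644828e+00 -6.83693016e-05  1.16360926e+00] 293.16547515622443 [-6.80747335e-01 -7.07364014e-02  1.80452604e+00  3.02109150e-04
  1.40841989e+00 -1.84516586e+00]
rod [([198.0, 174.0], 0.67, [0.413, -0.315, 0.1]), ([277.0, 236.0], 0.63, [0.511, -0.266, 0.1]), ([205.0, 232.0], 0.61, [0.475, -0.338, 0.1])]
holder [([358.0, 164.0], 0.85, [0.486, -0.15, 0.05]), ([272.0, 209.0], 0.83, [0.499, -0.266, 0.05]), ([488.0, 231.0], 0.65, [0.637, -0.023, 0.05])]
```

View pics/w1.png

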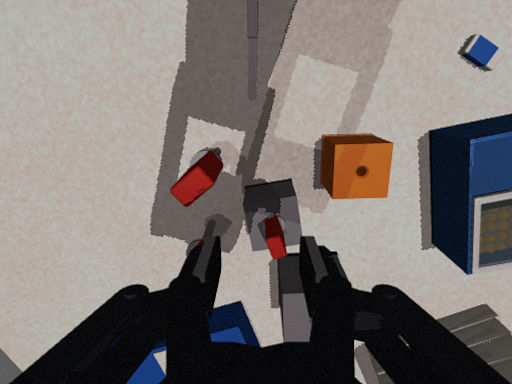

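The wrist view shows the thin red handle at about (276,237) on the small grey stand (272,209). The orange stand is at (358,164) and a look-alike rod at (198,178). A zoom should give the handle's yaw.

```bash
python3 - <<'E'
import cv2
im=cv2.imread('pics/w1.png')[170:270,230:330]
cv2.imwrite('pics/w1c.png',cv2.resize(im,(600,600),interpolation=cv2.INTER_CUBIC))
E
```

```text
(no output)
```

View pics/w1c.png

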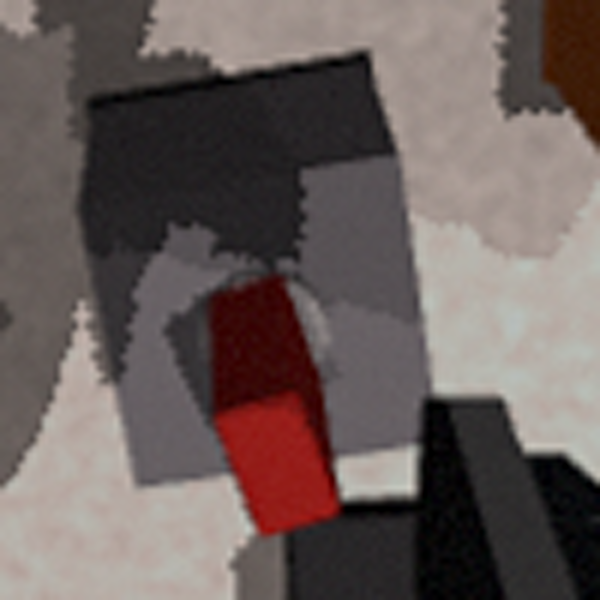

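```bash
python3 - <<'E'
from h import *
c=manip.capture('wrist')
f=lambda x,y,z: at_z(c,(230+x/6,170+y/6),z)
P=[f(x,y,.124) for x,y in [(217,412),(300,388),(340,512),(265,533)]]
cen=np.mean(P,0);print('handle',cen,[np.linalg.norm(P[i]-P[(i+1)%4]).round(4) for i in range(4)])
l=(P[3]-P[0]+P[2]-P[1]);yaw=np.arctan2(l[1],l[0]);w=P[1]-P[0]+P[2]-P[3]
print('long axis yaw',yaw,'short', np.arctan2(w[1],w[0]))
a,b,d=[f(x,y,.068) for x,y in [(395,155),(137,487),(430,440)]]
print('hole',(a+b)/2,np.linalg.norm(a-d),np.linalg.norm(b-d), np.arctan2(*(a-d)[1::-1]))
shift([cen[0],cen[1],.2],yaw)   # tool x along long axis
E
```

```text
handle [ 0.51138753 -0.26761297  0.124     ] [np.float64(0.0147), np.float64(0.0251), np.float64(0.0136), np.float64(0.0251)]
long axis yaw -0.08042264705917997 short 1.4790051598956113
hole [ 0.51204904 -0.26873225  0.068     ] 0.06339634314279778 0.06166572494077522 2.890286504798407
shift mm [-70.2  16.2 120.2] rot [-3.1416e+00  5.0000e-04  2.7364e+00] t 3.2
turn deg (tool z, +-180): -18.6
```

```bash
python3 -m inch '[0.5,-0.035,0.008,0.01,-9.3,0.5,-0.07,0.016,0.02,-18.6,0.5,-0.07,0.016,0.07,-18.6,0.5,-0.07,0.016,0.11,-18.6,0.5,-0.07,0.016,0.14,-18.6,0.5,-0.07,0.016,0.163,-18.6,0.5,-0.07,0.016,0.163,-18.6,0,-0.07,0.016,0.163,-18.6,0,-0.07,0.016,0.163,-18.6,0,-0.07,0.016,0.163,-18.6]';python3 -m inch '[0,0,0,0,0,0,0,0,0,0]'
```

```text
t: 4.45
position: [0.5119, -0.2694, 0.1588]
tcp_rot: [-3.14, 0.003, 3.06]
contact_force: [0.1, 2.2, 5.0]
gripper_width: 0.0153
grasp_force: 59.2
t: 4.7
position: [0.5119, -0.2694, 0.1588]
tcp_rot: [-3.14, 0.003, 3.059]
contact_force: [0.4, 2.1, 6.0]
gripper_width: 0.0152
grasp_force: 59.3
```

Gripped. Lifting it, and measuring the slot from the fixed cameras while going up.

```bash
python3 -m inch '[0,0,0,-0.03,0,0,0,0,-0.06,0,0,0,0,-0.1,0,0,0,0,-0.125,0,0,0,0,-0.125,0]'; python3 - <<'E'
from h import *
for n,cen in (('top',(228,212)),('side',(225,179))):
    c=manip.capture(n); im=c['img'].astype(int)
    x0,y0=cen; w=24
    sub=im[y0-w:y0+w,x0-w:x0+w]
    pale=((sub[...,2]>110)).astype(np.uint8)
    k,lab,st,ce=cv2.connectedComponentsWithStats(pale,connectivity=8)
    for i in range(1,k):
        if st[i,4]<8: continue
        ys,xs=np.where(lab==i); pts=np.c_[xs+x0-w,ys+y0-w].astype(np.float32)
        W=np.array([at_z(c,p,.08)[:2] for p in pts],np.float32)
        r=cv2.minAreaRect(W); print(n,st[i],np.round(r[0],4),np.round(r[1],4),round(r[2],1))
    cv2.imwrite(f'pics/{n}2.png',cv2.resize(c['img'][y0-40:y0+40,x0-50:x0+50],(500,400),interpolation=2))
a=cv2.imread('pics/top2.png');b=cv2.imread('pics/side2.png');cv2.imwrite('pics/ts.png',cv2.resize(np.vstack([a,b]),(375,600)))
o=manip.get_obs();print(o['position'],o['contact_force'],o['gripper_width'],o['grasp_force'])
E
```

```text
t: 5.32
position: [0.5118, -0.2698, 0.2845]
tcp_rot: [-3.139, 0.004, 3.059]
contact_force: [-0.2, 0.1, -1.0]
gripper_width: 0.0152
grasp_force: 59.4
top [  0   6  48   8 148] [0.5899 0.061 ] [0.1326 0.0088] 78.7
top [  8  19  32  11 126] [0.5482 0.0639] [0.086  0.0209] 78.4
top [  0  37  48  11 397] [0.4991 0.0669] [0.1287 0.0274] 85.2
side [  0   0  28  48 613] [0.5178 0.0886] [0.2266 0.0759] 69.0
side [ 30   0  18  46 204] [0.5953 0.0651] [0.224  0.0253] 80.7
side [ 19  15  12  19 119] [0.5493 0.0655] [0.0885 0.023 ] 78.2
[ 0.51052978 -0.26879596  0.28092436] [-0.80103247  0.32172661 -2.35694449] 0.015341345235096653 59.40874457359314
```

View pics/ts.png

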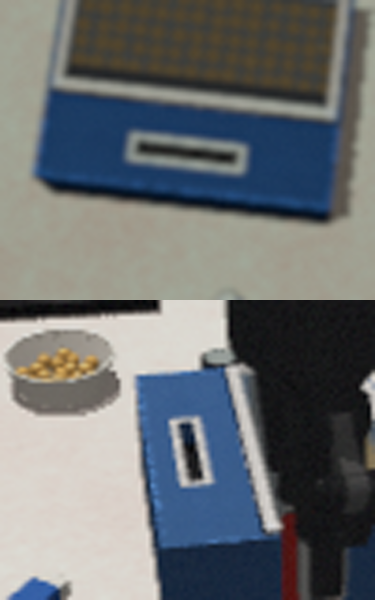

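The slot shows clearly in both crops: centre (0.549, 0.065), its long axis at 78.3°, so the case yaw is about -11.7°. The sizes match.

```bash
python3 - <<'E'
from h import *
shift([.5487,.0647,.248],np.radians(180-11.7))
E
```

```text
shift mm [-10.7 335.5  33.1] rot [ 3.1412e+00 -9.0000e-04  3.0593e+00] t 5.425
turn deg (tool z, +-180): 7.0
```

```bash
python3 -m inch '[0,-0.002,0.05,0,0,0,-0.003,0.1,0,1,0,-0.005,0.15,0,2,0,-0.006,0.2,0,4,0,-0.008,0.25,0,5,0,-0.01,0.3,0,7,0,-0.011,0.335,0.01,7,0,-0.011,0.335,0.03,7,0,-0.011,0.335,0.033,7,0,-0.011,0.335,0.033,7]'; python3 - <<'E'
from h import *
c=manip.capture('wrist'); cv2.imwrite('pics/w2.png',c['img'])
o=manip.get_obs();print(o['position'],o['tcp_rot'],o['contact_force'])
u=proj(c,[.5487,.0647,.08]);print('slot est',u)
r=R.from_euler('xyz',o['tcp_rot']);tip=o['position']+r.apply([0,0,.1508]);print('tip',tip,proj(c,tip))
u=tuple(int(v) for v in u);s=c['img'][max(u[1]-60,0):u[1]+60,u[0]-80:u[0]+80];print(u)
cv2.imwrite('pics/w2c.png',cv2.resize(s,(800,s.shape[0]*5),interpolation=2))
E
```

```text
t: 6.68
position: [0.5488, 0.0636, 0.2478]
tcp_rot: [-3.141, -0.002, 2.937]
contact_force: [0.5, -0.3, -1.0]
gripper_width: 0.0153
grasp_force: 59.3
[0.54932401 0.06346212 0.2487039 ] [-3.14142493e+00 -6.21843286e-04  2.93638488e+00] [ 0.38966755  0.31793117 -0.70735014]
slot est (np.float64(262.5822949033788), np.float64(191.7853283178687))
tip [0.54922705 0.06345647 0.09790393] (np.float64(261.3798088209846), np.float64(199.9068801248824))
(262, 191)
```

View pics/w2c.png

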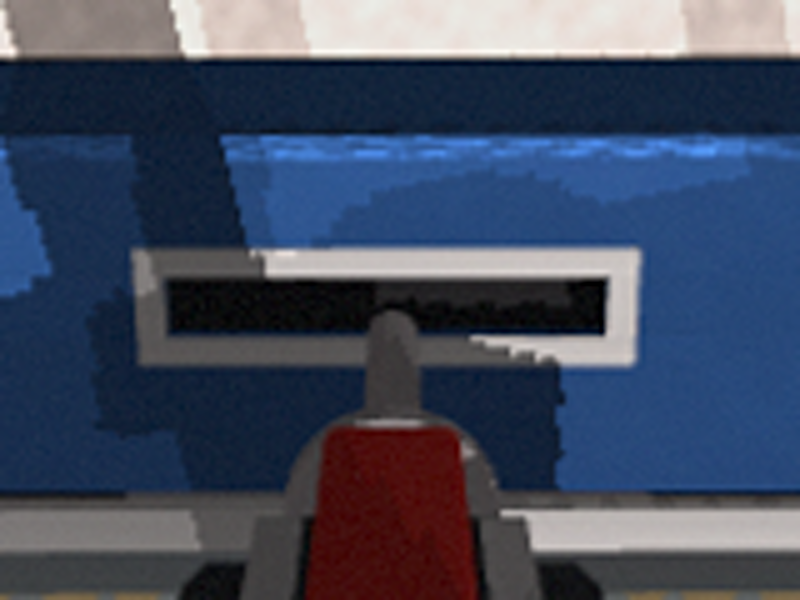

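The crop shows the slot parallel to the picture rows, its centre at crop (387,306). The shaft tip's end is centred at about crop (394,332). Converting both to positions.

```bash
python3 - <<'E'
from h import *
c=manip.capture('wrist')
s=at_z(c,(182+387/5,131+306.5/5),.08); o=manip.get_obs()
t=at_z(c,(182+394/5,131+332.5/5),o['position'][2]-.1508)
a,b=[at_z(c,(182+387/5,131+y/5),.08) for y in (280,333)]
r=R.from_euler('xyz',o['tcp_rot'])
print(s,t,'width',np.linalg.norm(a-b),'tool shift mm',r.inv().apply(s-t)*1000,o['position'])
E
```

```text
[0.5496345 0.061713  0.08     ] [0.54795518 0.06324846 0.09839697] width 0.009714513418033541 tool shift mm [-1.95014993 -1.16169929 18.39765356] [0.54961233 0.06340809 0.24919697]
```

```bash
python3 -m inch '[0,-0.0015,-0.001,0.006,0,0,-0.0015,-0.001,0.014,0,0,-0.0015,-0.001,0.014,0,0,-0.0015,-0.001,0.014,0]'; python3 - <<'E'
from h import *
c=manip.capture('wrist')
s=c['img'][150:230,200:320]
cv2.imwrite('pics/w3c.png',cv2.resize(s,(720,480),interpolation=2))
E
```

```text
t: 7.28
position: [0.5506, 0.0627, 0.2348]
tcp_rot: [-3.142, -0.0, 2.937]
contact_force: [0.3, -0.6, -0.6]
gripper_width: 0.0156
grasp_force: 59.3
```

View pics/w3c.png

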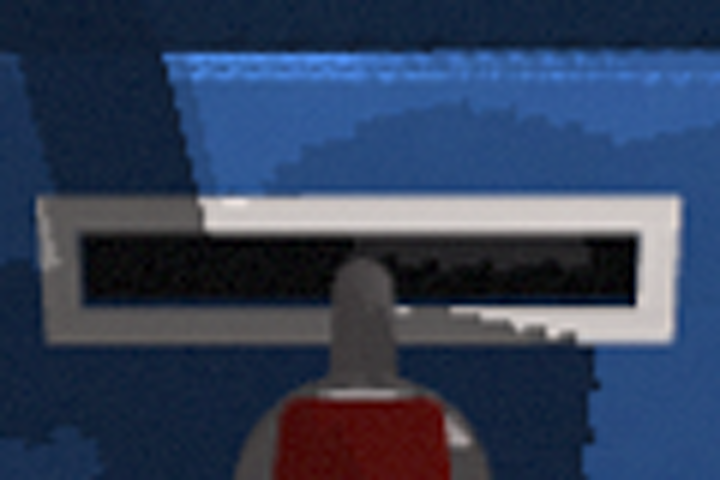

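The tip at crop (363,285) is 4 mm above the deck, and the slot centre is at (359,270). Extrapolated to deck level the tip is about 0.6 mm off, so I correct that and go in gently.

```bash
python3 -m inch '[0,0.0006,0,0.002,0,0,0.0006,0,0.004,0,0,0.0006,0,0.006,0,0,0.0006,0,0.008,0,0,0.0006,0,0.008,0]'
```

```text
t: 7.95
position: [0.5499, 0.0628, 0.2266]
tcp_rot: [-3.141, -0.001, 2.937]
contact_force: [-0.7, -0.7, -0.6]
gripper_width: 0.0152
grasp_force: 59.3
```

No contact, so the tip is in the slot. First probe at y = +7.

```bash
python3 -m inch '[0,0,0.0065,0.006,0,0,0,0.0065,0.014,0,0,0,0.0065,0.018,0,0,0,0.0065,0.018,0]'; python3 -m inch '[0,0,0,0.0015,0,0,0,0,0.003,0,0,0,0,0.003,0]'; python3 -m inch '[0,0,0,0.001,0,0,0,0,0.002,0,0,0,0,0.002,0]'
```

```text
t: 8.45
position: [0.551, 0.0692, 0.2082]
tcp_rot: [-3.141, -0.001, 2.937]
contact_force: [-0.7, 0.4, -1.1]
gripper_width: 0.0152
grasp_force: 59.3
t: 8.82
position: [0.5517, 0.0691, 0.2067]
tcp_rot: [3.141, 0.001, 2.937]
contact_force: [-1.2, -0.0, 4.2]
gripper_width: 0.0158
grasp_force: 60.2
t: 9.2
position: [0.5521, 0.0691, 0.2065]
tcp_rot: [3.141, 0.002, 2.937]
contact_force: [-5.0, -0.2, 14.5]
gripper_width: 0.0155
grasp_force: 61.8
```

The ledge is at TCP z 0.2065, as expected. Backing off 5 mm and probing y = -7.

```bash
python3 -m inch '[0,0,0,-0.005,0,0,0,-0.007,-0.005,0,0,0,-0.014,-0.005,0,0,0,-0.014,-0.003,0,0,0,-0.014,-0.001,0,0,0,-0.014,0.001,0,0,0,-0.014,0.001,0]'
```

```text
t: 10.07
position: [0.5485, 0.0557, 0.2025]
tcp_rot: [3.141, 0.0, 2.937]
contact_force: [-0.3, 0.3, -1.1]
gripper_width: 0.0154
grasp_force: 59.4
```

```bash
python3 -m inch '[0,0,0,0.002,0,0,0,0,0.004,0,0,0,0,0.004,0]'; python3 -m inch '[0,0,0,0.002,0,0,0,0,0.002,0]'
```

```text
t: 10.45
position: [0.5485, 0.0558, 0.1991]
tcp_rot: [3.141, -0.0, 2.937]
contact_force: [-2.8, 0.7, 5.8]
gripper_width: 0.0149
grasp_force: 60.2
t: 10.7
position: [0.5483, 0.0558, 0.1972]
tcp_rot: [3.141, -0.001, 2.937]
contact_force: [-3.4, 0.3, 7.0]
gripper_width: 0.0154
grasp_force: 60.8
```

```bash
python3 -m inch '[0,0,0,0.001,0,0,0,0,0.002,0,0,0,0,0.002,0]'; python3 - <<'E'
from h import *
a=manip.capture('side')['img'][80:280,140:400];b=manip.capture('wrist')['img']
cv2.imwrite('pics/s3.png',np.hstack([cv2.resize(a,(442,340)),cv2.resize(b,(358,340))[:]]))
E
```

```text
t: 11.08
position: [0.5489, 0.0559, 0.1967]
tcp_rot: [3.141, 0.001, 2.937]
contact_force: [-5.6, 0.9, 13.5]
gripper_width: 0.0154
grasp_force: 61.5
```

View pics/s3.png

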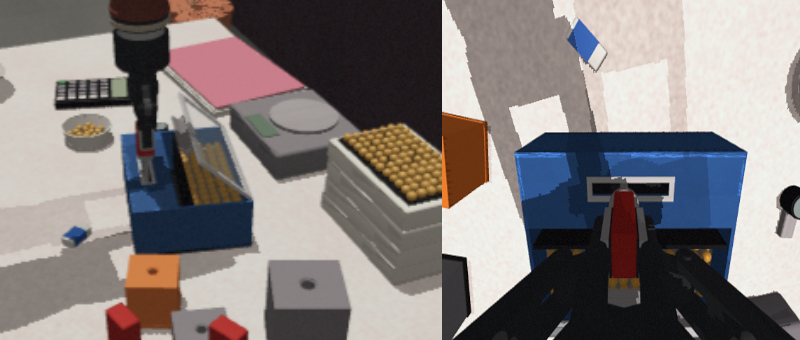

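The lid stands open: it is raised in the side view at (205,150). Now I withdraw straight up and go back to the stand.

```bash
python3 -m inch '[0,0,0,-0.01,0,0,0,0,-0.03,0,0,0,0,-0.06,0,0,0,0,-0.09,0,0,0,0,-0.09,0,0,0,0,-0.09,0]'; python3 - <<'E'
from h import *
shift([.5119,-.2694,.27],3.059)
E
```

```text
t: 11.92
position: [0.5481, 0.0555, 0.2836]
tcp_rot: [-3.141, -0.001, 2.937]
contact_force: [0.0, -0.1, -1.9]
gripper_width: 0.0156
grasp_force: 59.6
shift mm [ -30.5 -325.5   13.6] rot [-3.1414e+00 -1.3000e-03  2.9373e+00] t 11.925
turn deg (tool z, +-180): -7.0
```

```bash
python3 -m inch '[0,-0.005,-0.05,0,-1,0,-0.01,-0.1,0,-2,0,-0.014,-0.15,0,-4,0,-0.019,-0.2,0,-5,0,-0.024,-0.25,0,-6,0,-0.028,-0.3,0,-7,0,-0.0305,-0.3255,0.01,-7,0,-0.0305,-0.3255,0.035,-7,0,-0.0305,-0.3255,0.05,-7,0,-0.0305,-0.3255,0.05,-7]'; python3 - <<'E'
from h import *
c=manip.capture('wrist')
o=manip.get_obs();print(o['position'],o['tcp_rot'])
u=proj(c,[.5119,-.2694,.068]);print('hole est',u)
r=R.from_euler('xyz',o['tcp_rot']);tip=o['position']+r.apply([0,0,.1508]);print('tip',tip,proj(c,tip))
s=c['img'][150:230,200:320]
cv2.imwrite('pics/w4c.png',cv2.resize(s,(720,480),interpolation=2))
E
```

```text
t: 13.18
position: [0.5113, -0.2683, 0.2321]
tcp_rot: [3.139, -0.004, 3.06]
contact_force: [-0.8, -0.0, -0.7]
gripper_width: 0.0155
grasp_force: 59.6
[ 0.51198574 -0.26869283  0.23370635] [ 3.14033600e+00 -2.10560925e-03  3.06010290e+00]
hole est (np.float64(259.548166691833), np.float64(194.95028856044817))
tip [ 0.5116847  -0.26847811  0.08290681] (np.float64(260.69755445913836), np.float64(200.7845331676887))
```

View pics/w4c.png

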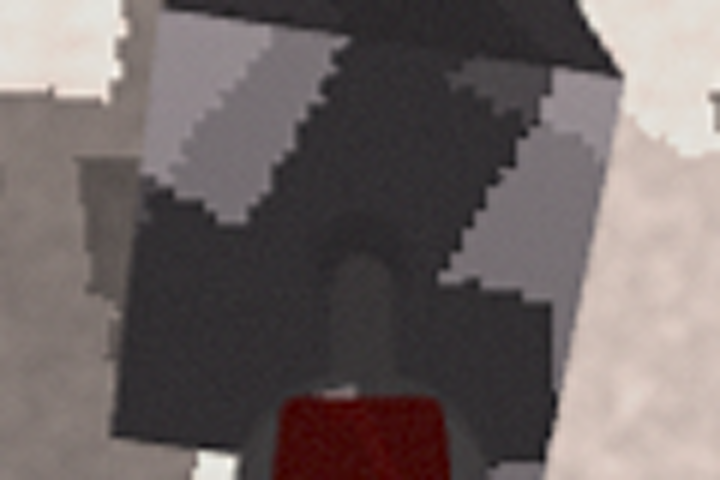

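The crop shows the tip at (362,282) and the hole at about (363,259). Lowering shifts the tip up by about 30 px, so they line up within about 1 mm. Going down carefully.

```bash
python3 -m inch '[0,0,0,0.006,0,0,0,0,0.012,0,0,0,0,0.018,0,0,0,0,0.024,0,0,0,0,0.024,0]'
```

```text
t: 13.85
position: [0.512, -0.2692, 0.2101]
tcp_rot: [3.141, -0.001, 3.059]
contact_force: [0.8, 0.5, -1.5]
gripper_width: 0.0157
grasp_force: 59.6
```

```bash
python3 -m inch '[0,0,0,0.01,0,0,0,0,0.02,0,0,0,0,0.03,0,0,0,0,0.04,0,0,0,0,0.045,0,0,0,0,0.045,0]'; python3 -m inch '[0,0,0,0.002,0,0,0,0,0.004,0,0,0,0,0.004,0]'; python3 -m inch '[0,0,0,0.001,0,0,0,0,0.002,0,0,0,0,0.002,0]'
```

```text
t: 14.6
position: [0.5121, -0.2693, 0.1653]
tcp_rot: [3.141, -0.001, 3.059]
contact_force: [-0.2, 0.5, -1.4]
gripper_width: 0.0153
grasp_force: 59.6
t: 14.98
position: [0.5123, -0.2694, 0.1619]
tcp_rot: [-3.142, 0.0, 3.059]
contact_force: [0.6, -0.3, -1.7]
gripper_width: 0.0153
grasp_force: 59.6
t: 15.35
position: [0.5123, -0.2694, 0.1598]
tcp_rot: [3.141, -0.0, 3.059]
contact_force: [-0.5, 0.7, -0.4]
gripper_width: 0.0154
grasp_force: 59.6
```

```bash
python3 -m inch '[0,0,0,0.001,0,0,0,0,0.002,0,0,0,0,0.002,0]'; python3 -m inch '[0,0,0,0.001,0,0,0,0,0.002,0,0,0,0,0.002,0]'
```

```text
t: 15.72
position: [0.5125, -0.2695, 0.1588]
tcp_rot: [-3.141, 0.0, 3.059]
contact_force: [-3.5, 1.3, 4.9]
gripper_width: 0.0155
grasp_force: 60.5
t: 16.1
position: [0.5126, -0.2695, 0.1587]
tcp_rot: [-3.141, -0.0, 3.06]
contact_force: [-8.1, 5.3, 16.9]
gripper_width: 0.0159
grasp_force: 62.3
```

Seated at the same height as at the start. Easing the push, opening and retreating upward.

```bash
python3 -m inch '[0,0,0,-0.003,0,0,0,0,-0.003,0,0.5,0,0,-0.003,0,0.5,0,0,-0.003,0,0.5,0,0,-0.003,0,0.5,0,0,-0.02,0,0.5,0,0,-0.06,0,0.5,0,0,-0.11,0,0.5,0,0,-0.15,0,0.5,0,0,-0.15,0]'; python3 - <<'E'
from h import *
o=manip.get_obs();print(o['gripper_width'],o['contact_force'])
a=manip.capture('side')['img'][80:320,140:400];b=manip.capture('wrist')['img'][130:290,180:340]
cv2.imwrite('pics/s4.png',np.hstack([cv2.resize(a,(433,400)),cv2.resize(b,(360,400),interpolation=2)]))
E
```

```text
t: 17.35
position: [0.5141, -0.2706, 0.3122]
tcp_rot: [-3.137, 0.009, 3.06]
contact_force: [1.0, 0.2, -0.2]
gripper_width: 0.0429
grasp_force: 0.0
0.042894964361535684 [ 0.95734195  0.16912901 -0.19345566]
```

View pics/s4.png

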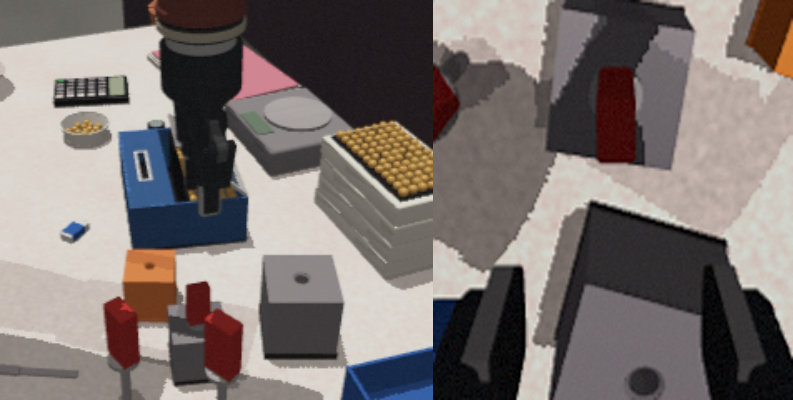

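The rod is upright and home in the small grey stand, the lid is open, and the gripper is clear of everything.

```bash
python3 -c "
from station import manip
print(manip.close_job())"
```

```text
the job is handed in; nothing more can be done
None
```

I opened the case with the rod (the lid sprang up at the second spot I probed), put the rod back upright and fully home in its stand, did not touch the dish, eraser or loupe, and handed the job in at about 17 s; no verdict came back.

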